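Feel along the rim of a sprung build platform

TASK

Check the rim of the spring-mounted 3D-print build platform for rough spots: lightly touch the green end of its edge strip with the closed fingertips, then run them along the blue strip, round the corner, to the orange end, so that every section is touched in order from green to orange. Press only gently, so that the plate never gets close to the end of its 10 mm spring travel, then come away clear. Do not shift or lift the platform, leave the printed pins standing where they are on it, and do not disturb the other things on the bench.

Things in the scene. Friction and masses are not known exactly. Their poses are not given: they have to be found in the camera images.
- stand: Loose black stand of the platform, 150 x 210 x 34 mm, 1.9-2.9 kg, carrying the sprung plate on its centre. Origin: centre of its underside; at yaw 0 x points away from the robot, y to its left. The strip on the plate's rim: sections 1-3 on the +y side, centre line y = 98 mm, x = 80 to -56 mm; corner 4; sections 5-8 on the -x side, centre line x = -68 mm, to y = -110 mm.
- plate_top (a point): Centre of the upper face of the perforated aluminium plate, 160 x 220 x 6 mm, 58 mm above the bench when not pressed; the strip's top is 4 mm higher (62 mm above the bench). The strip's outer edge is the plate's edge.
- plate (a joint): How far the plate is pressed down against its springs, m: 0 = free (up), 0.010 = hard on its stop. It moves straight down as a whole wherever it is pressed, gives way at about 3 N and then takes about 0.8 N more for each mm; it springs back by itself.
- strip1: Section 1 of 8 of the edge strip, green, the start: a flat bar fixed on the plate's rim, 45.3 x 24 mm (long side along the stand's x), 4 mm thick. Origin: centre of its top face; axes as the stand's. Its neighbours butt against it flush.
- strip2: Section 2 of 8 of the edge strip, blue: a flat bar fixed on the plate's rim, 45.3 x 24 mm (long side along the stand's x), 4 mm thick. Origin: centre of its top face; axes as the stand's. Its neighbours butt against it flush.
- strip3: Section 3 of 8 of the edge strip, blue: a flat bar fixed on the plate's rim, 45.3 x 24 mm (long side along the stand's x), 4 mm thick. Origin: centre of its top face; axes as the stand's. Its neighbours butt against it flush.
- strip4: Section 4 of 8 of the edge strip, blue: a flat bar fixed on the plate's rim, 24 x 40 mm, the corner section (long side along the stand's y; the strip's centre line turns here, 8 mm towards the stand's +y from this origin), 4 mm thick. Origin: centre of its top face; axes as the stand's. Its neighbours butt against it flush.
- strip5: Section 5 of 8 of the edge strip, blue: a flat bar fixed on the plate's rim, 24 x 45 mm (long side along the stand's y), 4 mm thick. Origin: centre of its top face; axes as the stand's. Its neighbours butt against it flush.
- strip6: Section 6 of 8 of the edge strip, blue: a flat bar fixed on the plate's rim, 24 x 45 mm (long side along the stand's y), 4 mm thick. Origin: centre of its top face; axes as the stand's. Its neighbours butt against it flush.
- strip7: Section 7 of 8 of the edge strip, blue: a flat bar fixed on the plate's rim, 24 x 45 mm (long side along the stand's y), 4 mm thick. Origin: centre of its top face; axes as the stand's. Its neighbours butt against it flush.
- strip8: Section 8 of 8 of the edge strip, orange, the finish: a flat bar fixed on the plate's rim, 24 x 45 mm (long side along the stand's y), 4 mm thick. Origin: centre of its top face; axes as the stand's. Its neighbours butt against it flush.
- print1: Loose black printed pin standing upright on the plate, 22 mm across its foot, 40 mm tall, about 30 g. Origin: centre of its underside; z up. Leave it standing where it is.
- print2: Loose black printed pin standing upright on the plate, 22 mm across its foot, 40 mm tall, about 30 g. Origin: centre of its underside; z up. Leave it standing where it is.
- print3: Loose black printed pin standing upright on the plate, 22 mm across its foot, 40 mm tall, about 30 g. Origin: centre of its underside; z up. Leave it standing where it is.
- bottle: Loose clear bottle with red cap, 64 mm across, 130 mm tall. Origin: centre of its underside. Bystander.
- jar: Loose amber jar with black cap, 70 mm across, 90 mm tall. Origin: centre of its underside. Bystander.
- beaker: Loose white open beaker, 72 mm across, 90 mm tall. Origin: centre of its underside. Bystander.
- scraper: Loose scraper (spatula) lying on the bench on the robot's right. Origin: on its underside; handle along its -x. Bystander.
- brush: Loose cleaning brush lying on the bench on the robot's right. Origin: on its underside; handle along its -x. Bystander.
Things that resemble listed ones, but are neither listed nor needed, are in the scene too. What is shaped like the print1 but turquoise is not meant.

How it is judged:
On the way, in this order (a step that is already met when the one before it is completed fails the run):
1. the fingers touch section 1 of the strip (green) (contact force between the fingers and strip1 above 0.3 N), for 0.04 s.
2. the fingers touch section 2 of the strip (contact force between the fingers and strip2 above 0.3 N), for 0.04 s.
3. the fingers touch section 3 of the strip (contact force between the fingers and strip3 above 0.3 N), for 0.04 s.
4. the fingers touch section 4 of the strip (contact force between the fingers and strip4 above 0.3 N), for 0.04 s.
5. the fingers touch section 5 of the strip (contact force between the fingers and strip5 above 0.3 N), for 0.04 s.
6. the fingers touch section 6 of the strip (contact force between the fingers and strip6 above 0.3 N), for 0.04 s.
7. the fingers touch section 7 of the strip (contact force between the fingers and strip7 above 0.3 N), for 0.04 s.
8. the fingers touch section 8 of the strip (orange) (contact force between the fingers and strip8 above 0.3 N), for 0.04 s.
At the end, for the whole second after the job is handed in: All eight sections were touched in order; the plate is up again (within 3 mm), the stand is flat on the bench within 20 mm of where it was, the three pins stand upright (within 0.3 rad) and still, within 25 mm of where they were, and the other things are within 30 mm of where they were (value of joint plate below 0.003 m and distance of stand from where it was at the start of the episode below 0.02 m and angle between stand's own z axis and vertical below 0.05 rad and linear speed of each of stand, print1, print2, print3 below 0.02 m/s and angle between each of print1, print2, print3's own z axis and vertical below 0.3 rad and distance of each of print1, print2, print3 from where it was at the start of the episode below 0.025 m and distance of each of bottle, jar, beaker, scraper, brush from where it was at the start of the episode below 0.03 m).
It fails at once if the plate is pressed down by more than 8.5 mm (close to its stop) (value of joint plate above 0.0085 m).
It fails at once if the platform is lifted or tipped (height (world z) of stand above 0.012 m or angle between stand's own z axis and vertical above 0.12 rad).
It fails at once if the platform is shifted by more than 20 mm (distance of stand from where it was at the start of the episode above 0.02 m).
It fails at once if a printed pin is lifted, knocked over or moved by more than 25 mm (angle between any of print1, print2, print3's own z axis and vertical above 0.4 rad or z of any of print1, print2, print3 in the frame of stand above 0.075 m or distance of any of print1, print2, print3 from where it was at the start of the episode above 0.025 m).
It fails at once if another thing on the bench is moved by more than 30 mm (distance of any of bottle, jar, beaker, scraper, brush from where it was at the start of the episode above 0.03 m).
It also fails if it takes over 48 s, if anything falls off the work surface, if the arm or the gripper's body presses on something with over 40 N, if the wrist force passes 120 N, or if a joint passes its speed limit or range.

ROBOT

A 7-joint arm with a two-finger parallel gripper is mounted at the origin on the work surface. World frame = base frame: x ahead of the robot, y to its left, z up, the work surface at z = 0. Lengths are in m, angles in rad, forces in N, time in s.
With the tool pointing down it reaches from about 0.425 to 0.925 m from the base axis. Payload 6.8 kg.
Tool frame: the origin (TCP) lies midway between the tips of the shut fingers; the grasp point (between the pads) lies 19 mm behind it; z points along the fingers, y is the line along which they close (so a half turn about z gives the same grasp; the last joint's range is limited). The gripper opens to 85 mm and grips with 20 to 120 N. Pads are 22 mm wide; open, the fingers measure 114 mm over their backs; the gripper's body (76 mm by 85 mm) begins 54 mm behind the grasp point. The pads swing forward as they close: fully open they stand 13 mm farther back than shut.
Start: joints at [-1.39, 0.477, 0.022, 1.555, -0.011, 1.109, -0.083], TCP at [0.192, 0.647, 0.231] pointing down, gripper open.
Joint ranges: [-2.96, 2.96], [-0.34, 2.1], [-1.41, 1.46], [0.24, 2.44], [-1.37, 4.51], [0.17, 1.92], [-2.96, 2.96]. Speed limits (rad/s): [2.39, 2.39, 3.14, 3.14, 3.14, 3.14, 3.14].

INTERFACE

Orientations are given as a unit quaternion [w, x, y, z].
In Python, from station import bot gives the robot as it stands.
- The arm moves only by the tool jog_arm, never from a script. Its argument "rows" is a list of rows, each an object of numbers: "fingers": the finger opening in mm, from 0 to 85.4; "x", "y", "z": the shift along the tool's x, y, z in mm; "ax", "ay", "az": the turn, a rotation vector about the tool's x, y, z in degrees. A call has exactly 8 rows; each row shifts and turns the commanded pose from where the row before left it, along the tool's axes as they then stand; what a row does not reach is not made up. A row lasts 1/10 s, in which the tool goes at most 50 mm and 8.59 degrees, less where a joint would pass 70% of its speed; a pose out of reach is approached as far as the arm can. A call with a gripper value outside its range is refused whole. The fingers move at their own pace and stop on an object; "force" is the grip in N (left out, the last holds). Time passes only in rows, so rows that do not move let the fingers close, or fill a call up. It gives the time, the measured TCP pose, the force, the opening and the grip force at its end, in the units of the state.
- bot.get_obs(): the state, without advancing time (a new reading comes with each control period).
- bot.read_camera(name): name is "scene" or "top" or "wrist"; returns a dict with "pixels" (420x560x3 uint8, red, green, blue), "vertical_fov" (degrees; the focal length in pixels is half the picture's height over the tangent of half this angle, whatever the lens; pixels are square), "cx", "cy" (the principal point, pixels), "dist_coeffs" ([k1, k2, p1, p2, k3] as OpenCV has them; the pictures are not rectified), "world_from_camera" (4x4, takes a point from camera to world coordinates). Camera axes: x right, y down, z forward; pixel columns grow to the right and rows downward; lengths in m; the calibration is good to about 2 mm. A picture is of the moment at which its call begins. There is no depth.
- bot.hand_in(): hands the job in; it is judged then, once.
The state is a dict: "t": time; "q": joint angles; "joint_vel": joint speeds; "joint_torque": joint torques, N m; "eef_pos": TCP position; "tool_rot": TCP orientation; "contact_force": force on the tool from outside, world axes, zero at the start; "torque": the same for the moment, N m; "gripper_width": opening from 0.0 (shut) to 1.0 (fully open); "grasp_force": force on a finger pad.
Only numpy, scipy, OpenCV 4.12 (cv2) and the standard library are available. Lean on these libraries where they do the work, as an engineer would, in place of code of your own. Each camera call takes 0.05 s, during which the arm holds its last target. There are 200 camera calls.

## Working session

There is one attempt and no reset: what is moved stays moved. The work goes in short steps, Python scripts to look and compute and a tool call to move; the robot and the scene stay as the last step left them, time stands still between calls to the robot, and variables do not carry over. Pictures are saved under pics/ and viewed, at most 10 in all, crops included, and the job is handed in when it is done.

Besides the shell and the picture viewer there is one more tool, called after ">>>" as a command line: name --argument value ..., lists and objects as JSON in quotes. jog_arm: Moves the arm, as the interface text tells. Its arguments: {"type":"object","properties":{"rows":{"type":"array","items":{"type":"object","properties":{"fingers":{"type":"number"},"x":{"type":"number"},"y":{"type":"number"},"z":{"type":"number"},"ax":{"type":"number"},"ay":{"type":"number"},"az":{"type":"number"}}}},"force":{"type":"number"}},"required":["rows"]}

```bash
mkdir -p pics; cat > h.py <<'E'
import numpy as np,cv2
from station import bot
def cam(n):
    c=bot.read_camera(n); p=c["pixels"]; f=p.shape[0]/2/np.tan(np.radians(c["vertical_fov"])/2)
    c["K"]=np.array([[f,0,c["cx"]],[0,f,c["cy"]],[0,0,1.]]); c["d"]=np.array(c["dist_coeffs"],float); c["T"]=np.array(c["world_from_camera"]); return c
def ray(c,uv,z):
    u=cv2.undistortPoints(np.array(uv,float).reshape(-1,1,2),c["K"],c["d"]).reshape(-1,2)
    d=np.c_[u,np.ones(len(u))]@c["T"][:3,:3].T; o=c["T"][:3,3]
    return o+d*((z-o[2])/d[:,2])[:,None]
def save(c,n): cv2.imwrite("pics/"+n,c["pixels"][:,:,::-1])
E
python3 - <<'E'
from h import *
print(bot.get_obs())
a=cam("top");b=cam("scene");
cv2.imwrite("pics/a.png",a["pixels"][:,:,::-1]);cv2.imwrite("pics/b.png",b["pixels"][:,:,::-1])
for c,n in((a,'top'),(b,'scene')):
    hsv=cv2.cvtColor(c["pixels"],cv2.COLOR_RGB2HSV)
    for nm,lo,hi in(("green",45,80),("blue",95,125),("orange",6,20)):
        m=cv2.inRange(hsv,(lo,110,60),(hi,255,255))
        k,l,s,ce=cv2.connectedComponentsWithStats(m)
        for i in range(1,k):
            if s[i,4]>60: 
                r=cv2.minAreaRect(np.argwhere(l==i)[:,::-1].astype(np.float32))
                print(n,nm,s[i],ce[i].round(1),ray(c,[ce[i]],.062).round(4)[0], ray(c,cv2.boxPoints(r),.062)[:,:2].round(3).tolist())
E
```

```text
{'t': 0.0, 'q': array([-1.39008013,  0.47777565,  0.02236102,  1.55644265, -0.01146553,
        1.10929915, -0.08310021]), 'joint_vel': array([ 9.58677376e-04,  2.07827352e-03, -5.51530654e-05, -2.68424142e-04,
        8.65605405e-04, -1.30652047e-03, -1.98551665e-03]), 'joint_torque': array([ 1.29336013e-04, -5.96452439e+01,  1.60799369e+00, -2.81198269e+01,
        1.24275152e-02,  9.17411700e-03, -2.48063679e-05]), 'eef_pos': array([0.19212139, 0.64647106, 0.23034625]), 'tool_rot': array([-4.29542101e-05,  1.43897776e-01,  9.89592150e-01, -8.97212464e-04]), 'contact_force': array([-0.25426877,  0.56547377, -0.17568977]), 'torque': array([-0.00107877, -0.0034425 ,  0.0046341 ]), 'grasp_force': 0.0, 'gripper_width': 1.0014210038332598}
top green [ 73  90  44  18 725] [94.6 98.1] [0.9061 0.4662 0.062 ] [[0.93, 0.529], [0.931, 0.407], [0.881, 0.404], [0.879, 0.526]]
top green [189 195   9  16 121] [192.8 202.3] [0.6064 0.1772 0.062 ] [[0.627, 0.19], [0.629, 0.169], [0.586, 0.164], [0.584, 0.185]]
top blue [190 211  65  40 738] [213.4 238.1] [0.5063 0.1172 0.062 ] [[0.582, 0.186], [0.5
[... 1593 characters left out ...]
e orange [274  87  21  32 194] [284.5 102.5] [ 0.3581 -0.3458  0.062 ] [[0.413, -0.32], [0.303, -0.39], [0.3, -0.373], [0.41, -0.304]]
scene orange [   0  136   61  130 4065] [ 20.  213.5] [ 1.0143 -0.3871  0.062 ] [[1.099, -0.616], [0.972, -0.65], [0.973, -0.272], [1.08, -0.262]]
scene orange [185 150  39   7 206] [204.6 153.3] [ 0.6176 -0.3112  0.062 ] [[0.651, -0.344], [0.577, -0.296], [0.586, -0.28], [0.66, -0.328]]
scene orange [312 201  23  18 202] [322.5 209.4] [ 0.5049 -0.0159  0.062 ] [[0.519, -0.036], [0.494, -0.044], [0.49, 0.004], [0.515, 0.012]]
scene orange [187 291  37  28 327] [207.  309.7] [0.8203 0.0365 0.062 ] [[0.843, 0.001], [0.779, 0.02], [0.792, 0.062], [0.853, 0.043]]
```

View pics/a.png

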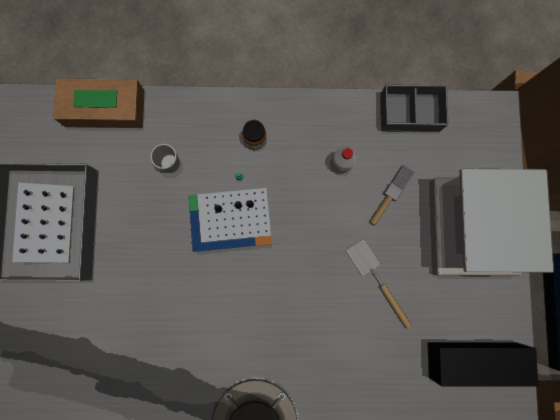

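View pics/b.png

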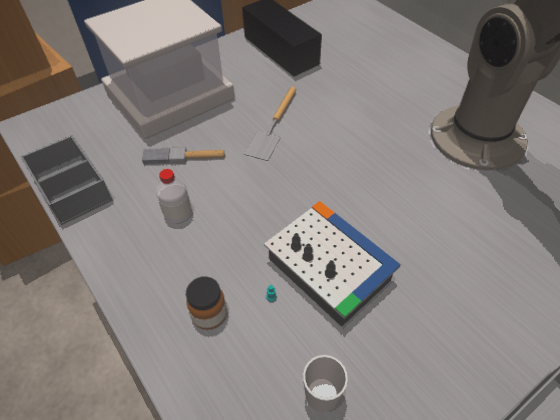

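The top view shows the platform with green strip end at (193,202), a blue corner at about (195,245) and orange end at (263,240). Three black pins stand on the plate at (218,209), (238,205) and (250,204). Candidates:
- **Platform:** the white plate at (233,218) has the green/blue/orange rim. The pin tray at (43,222) is a look-alike with no strip, and the box at (95,99) only has a green label.
- **Pins:** the black ones on the plate are the listed ones. The turquoise one at (239,177) is not meant.

I choose the platform at (233,218) and check it in one crop.

```bash
python3 - <<'E'
from h import *
c=cam("top")
print(ray(c,[[218,210],[238,206.5],[250,205]],.075).round(3), ray(c,[[239,177]],.02), (c["T"][:3,3]).round(3))
cv2.imwrite("pics/c.png",cv2.resize(c["pixels"][160:270,170:290,::-1],None,fx=5,fy=5,interpolation=cv2.INTER_CUBIC))
# rigid fit green, orange centres (mean of two views)
g=np.array([.6081,.1795]);o=np.array([.503,-.018])
G=np.array([57.35,98])/1e3;O=np.array([-68,-87.5])/1e3
v=g-o;V=G-O;th=np.arctan2(v[1],v[0])-np.arctan2(V[1],V[0]);R=np.array([[np.cos(th),-np.sin(th)],[np.sin(th),np.cos(th)]])
C=(g+o)/2-R@(G+O)/2;print(np.degrees(th),C,np.linalg.norm(v)-np.linalg.norm(V))
P=ray(c,[[218,210],[238,206.5],[250,205]],.075)[:,:2];print("pins in stand",((P-C)@R).round(3))
E
```

```text
[[0.584 0.105 0.075]
 [0.594 0.05  0.075]
 [0.598 0.016 0.075]] [[0.68805537 0.0519561  0.02      ]] [ 0.421 -0.042  1.367]
6.028756064746296 [0.56139694 0.07608831] -0.00015775627903982792
pins in stand [[ 0.025  0.026]
 [ 0.029 -0.03 ]
 [ 0.03  -0.063]]
```

View pics/c.png

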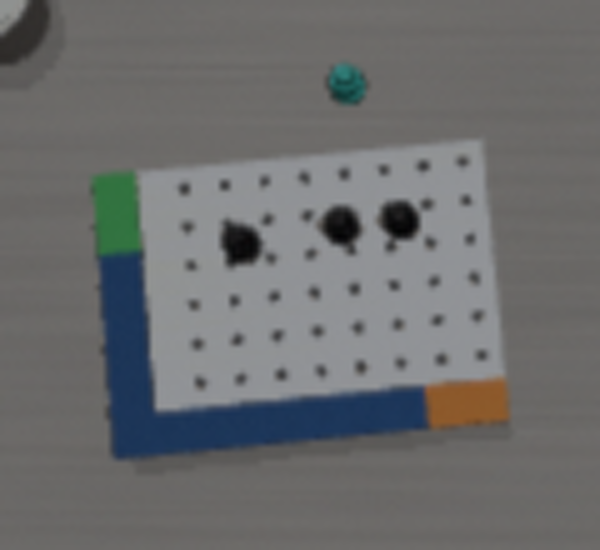

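>>> jog_arm --rows '[{"fingers": 0,"x": -33,"y": -20},{"fingers": 0,"x": -33,"y": -20},{"fingers": 0,"x": -33,"y": -20},{"fingers": 0,"x": -33,"y": -20},{"fingers": 0,"x": -33,"y": -20},{"fingers": 0,"x": -33,"y": -20},{"fingers": 0,"x": -33,"y": -20},{"fingers": 0,"x": -33,"y": -20}]'

```text
invalid input
```

The crop confirms it: green at top left, blue down and round the lower-left corner, orange at lower right. The pins are well inside the plate. The move call was refused, so I'll retry with every field filled in.

>>> jog_arm --rows '[{"fingers": 0,"x": -33,"y": -20,"z": 0,"ax": 0,"ay": 0,"az": 0},{"fingers": 0,"x": -33,"y": -20,"z": 0,"ax": 0,"ay": 0,"az": 0},{"fingers": 0,"x": -33,"y": -20,"z": 0,"ax": 0,"ay": 0,"az": 0},{"fingers": 0,"x": -33,"y": -20,"z": 0,"ax": 0,"ay": 0,"az": 0},{"fingers": 0,"x": -33,"y": -20,"z": 0,"ax": 0,"ay": 0,"az": 0},{"fingers": 0,"x": -33,"y": -20,"z": 0,"ax": 0,"ay": 0,"az": 0},{"fingers": 0,"x": -33,"y": -20,"z": 0,"ax": 0,"ay": 0,"az": 0},{"fingers": 0,"x": -33,"y": -20,"z": 0,"ax": 0,"ay": 0,"az": 0}]' --force 20

```text
t: 0.95
eef_pos: [0.4005, 0.4171, 0.2312]
tool_rot: [-0.0, 0.144, 0.99, -0.0]
contact_force: [-0.6, 0.2, -0.9]
gripper_width: -0.003
grasp_force: 0.0
```

>>> jog_arm --rows '[{"fingers": 0,"x": -38,"y": -24,"z": 0,"ax": 0,"ay": 0,"az": 0},{"fingers": 0,"x": -38,"y": -24,"z": 0,"ax": 0,"ay": 0,"az": 0},{"fingers": 0,"x": -38,"y": -24,"z": 0,"ax": 0,"ay": 0,"az": 0},{"fingers": 0,"x": -38,"y": -24,"z": 0,"ax": 0,"ay": 0,"az": 0},{"fingers": 0,"x": -38,"y": -24,"z": 0,"ax": 0,"ay": 0,"az": 0},{"fingers": 0,"x": -38,"y": -24,"z": 0,"ax": 0,"ay": 0,"az": 0},{"fingers": 0,"x": -38,"y": -24,"z": 0,"ax": 0,"ay": 0,"az": 0},{"fingers": 0,"x": 0,"y": 0,"z": 0,"ax": 0,"ay": 0,"az": -7.5}]' --force 20

```text
t: 1.75
eef_pos: [0.6107, 0.1736, 0.2312]
tool_rot: [0.001, 0.083, 0.997, -0.002]
contact_force: [-0.5, -1.6, 0.0]
gripper_width: 0.005
grasp_force: 0.0
```

>>> jog_arm --rows '[{"fingers": 0,"x": 0,"y": 0,"z": 0,"ax": 0,"ay": 0,"az": -7.5},{"fingers": 0,"x": 0,"y": 0,"z": 0,"ax": 0,"ay": 0,"az": -7.5},{"fingers": 0,"x": 0,"y": 0,"z": 0,"ax": 0,"ay": 0,"az": 0},{"fingers": 0,"x": 0,"y": 0,"z": 20,"ax": 0,"ay": 0,"az": 0},{"fingers": 0,"x": 0,"y": 0,"z": 20,"ax": 0,"ay": 0,"az": 0},{"fingers": 0,"x": 0,"y": 0,"z": 20,"ax": 0,"ay": 0,"az": 0},{"fingers": 0,"x": 0,"y": 0,"z": 0,"ax": 0,"ay": 0,"az": 0},{"fingers": 0,"x": 0,"y": 0,"z": 0,"ax": 0,"ay": 0,"az": 0}]' --force 20

```text
t: 2.55
eef_pos: [0.6068, 0.1817, 0.1714]
tool_rot: [-0.0, -0.051, 0.999, -0.0]
contact_force: [0.3, 0.3, 0.1]
gripper_width: -0.0
grasp_force: 0.0
```

```bash
python3 - <<'E'
from h import *
o=bot.get_obs();print(o["eef_pos"],o["tool_rot"],o["contact_force"])
c=cam("wrist");save(c,"w.png")
hsv=cv2.cvtColor(c["pixels"],cv2.COLOR_RGB2HSV)
for nm,lo,hi in(("green",45,80),("blue",95,125),("orange",6,20)):
    m=cv2.inRange(hsv,(lo,110,50),(hi,255,255))
    k,l,s,ce=cv2.connectedComponentsWithStats(m)
    for i in range(1,k):
        if s[i,4]>200:
            r=cv2.minAreaRect(np.argwhere(l==i)[:,::-1].astype(np.float32))
            print(nm,s[i],ray(c,cv2.boxPoints(r),.062)[:,:2].round(4).tolist())
E
```

```text
[0.60682101 0.18173843 0.17142608] [-2.36183292e-04 -5.10049416e-02  9.98698363e-01 -1.40878477e-04] [0.31586811 0.25195788 0.13291322]
green [ 259  185   30   52 1455] [[0.5875, 0.1647], [0.5851, 0.1876], [0.6287, 0.1926], [0.6312, 0.1683]]
blue [   43    25   246   160 12612] [[0.4874, 0.0034], [0.4721, 0.175], [0.5843, 0.1875], [0.6041, -0.0097]]
orange [   0   28   48   39 1662] [[0.4926, -0.0297], [0.4889, 0.0051], [0.5133, 0.0038], [0.5175, -0.032]]
orange [ 60 347  59  28 984] [[0.7715, -0.0182], [0.7574, 0.0414], [0.788, 0.0416], [0.8031, -0.02]]
orange [ 498  392   62   28 1031] [[0.8159, 0.4404], [0.78, 0.4292], [0.7804, 0.5], [0.8172, 0.5143]]
```

View pics/w.png

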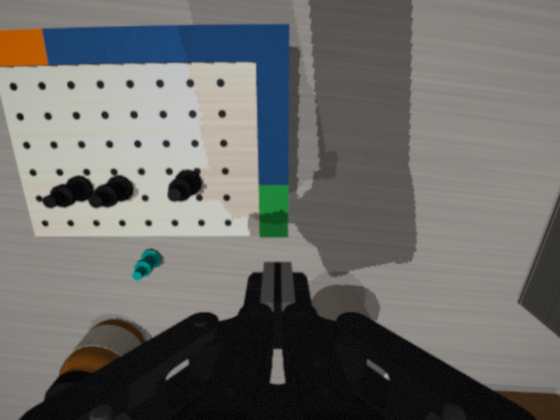

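The wrist view shows the green section at (274,211), the blue strip running up to the corner at (285,30) and orange at (20,47). The fingers are shut and just above green, and the position agrees with the top view to about 2 mm. Descending to just above the strip.

>>> jog_arm --rows '[{"fingers": 0,"x": 0,"y": -2.5,"z": 20,"ax": 0,"ay": 0,"az": 0},{"fingers": 0,"x": 0,"y": 0,"z": 20,"ax": 0,"ay": 0,"az": 0},{"fingers": 0,"x": 0,"y": 0,"z": 20,"ax": 0,"ay": 0,"az": 0},{"fingers": 0,"x": 0,"y": 0,"z": 20,"ax": 0,"ay": 0,"az": 0},{"fingers": 0,"x": 0,"y": 0,"z": 15,"ax": 0,"ay": 0,"az": 0},{"fingers": 0,"x": 0,"y": 0,"z": 8,"ax": 0,"ay": 0,"az": 0},{"fingers": 0,"x": 0,"y": 0,"z": 0,"ax": 0,"ay": 0,"az": 0},{"fingers": 0,"x": 0,"y": 0,"z": 0,"ax": 0,"ay": 0,"az": 0}]' --force 20

```text
t: 3.4
eef_pos: [0.6078, 0.1794, 0.0691]
tool_rot: [0.001, -0.052, 0.999, 0.0]
contact_force: [0.2, -0.6, 0.4]
gripper_width: -0.0
grasp_force: 0.0
```

>>> jog_arm --rows '[{"fingers": 0,"x": 0,"y": 0,"z": 2,"ax": 0,"ay": 0,"az": 0},{"fingers": 0,"x": 0,"y": 0,"z": 2,"ax": 0,"ay": 0,"az": 0},{"fingers": 0,"x": 0,"y": 0,"z": 1,"ax": 0,"ay": 0,"az": 0},{"fingers": 0,"x": 0,"y": 0,"z": 1,"ax": 0,"ay": 0,"az": 0},{"fingers": 0,"x": 0,"y": 0,"z": 1,"ax": 0,"ay": 0,"az": 0},{"fingers": 0,"x": 0,"y": 0,"z": 0,"ax": 0,"ay": 0,"az": 0},{"fingers": 0,"x": 0,"y": 0,"z": 0,"ax": 0,"ay": 0,"az": 0},{"fingers": 0,"x": 0,"y": 0,"z": 0,"ax": 0,"ay": 0,"az": 0}]' --force 20

```text
t: 4.2
eef_pos: [0.6072, 0.1793, 0.0615]
tool_rot: [0.0, -0.052, 0.999, 0.0]
contact_force: [-1.5, 0.0, 4.2]
gripper_width: -0.004
grasp_force: 1.9
```

Contact at 4.2 N on green. I'll press 1.5 mm more and slide towards the corner.

>>> jog_arm --rows '[{"fingers": 0,"x": 0,"y": 0,"z": 1,"ax": 0,"ay": 0,"az": 0},{"fingers": 0,"x": 0,"y": 0,"z": 0.5,"ax": 0,"ay": 0,"az": 0},{"fingers": 0,"x": 5,"y": 0,"z": 0,"ax": 0,"ay": 0,"az": 0},{"fingers": 0,"x": 8,"y": 0,"z": 0,"ax": 0,"ay": 0,"az": 0},{"fingers": 0,"x": 8,"y": 0,"z": 0,"ax": 0,"ay": 0,"az": 0},{"fingers": 0,"x": 8,"y": 0,"z": 0,"ax": 0,"ay": 0,"az": 0},{"fingers": 0,"x": 8,"y": 0,"z": 0,"ax": 0,"ay": 0,"az": 0},{"fingers": 0,"x": 5,"y": 0,"z": 0,"ax": 0,"ay": 0,"az": 0}]' --force 20

```text
t: 5.0
eef_pos: [0.5646, 0.1749, 0.06]
tool_rot: [0.0, -0.052, 0.999, 0.0]
contact_force: [3.8, -0.0, 4.7]
gripper_width: -0.001
grasp_force: 2.4
```

>>> jog_arm --rows '[{"fingers": 0,"x": 10,"y": 0,"z": 0,"ax": 0,"ay": 0,"az": 0},{"fingers": 0,"x": 10,"y": 0,"z": 0,"ax": 0,"ay": 0,"az": 0},{"fingers": 0,"x": 10,"y": 0,"z": 0,"ax": 0,"ay": 0,"az": 0},{"fingers": 0,"x": 10,"y": 0,"z": 0,"ax": 0,"ay": 0,"az": 0},{"fingers": 0,"x": 10,"y": 0,"z": 0,"ax": 0,"ay": 0,"az": 0},{"fingers": 0,"x": 10,"y": 0,"z": 0,"ax": 0,"ay": 0,"az": 0},{"fingers": 0,"x": 10,"y": 0,"z": 0,"ax": 0,"ay": 0,"az": 0},{"fingers": 0,"x": 10,"y": 0,"z": 0,"ax": 0,"ay": 0,"az": 0}]' --force 20

```text
t: 5.8
eef_pos: [0.485, 0.1664, 0.0599]
tool_rot: [0.0, -0.052, 0.999, 0.0]
contact_force: [4.6, 1.5, 4.9]
gripper_width: -0.0
grasp_force: 2.5
```

```bash
python3 - <<'E'
from h import *
o=bot.get_obs();print(o["eef_pos"],o["contact_force"])
c=cam("wrist");save(c,"w2.png")
C=np.array([.5614,.0761]);t=np.radians(6);R=np.array([[np.cos(t),-np.sin(t)],[np.sin(t),np.cos(t)]])
print((o["eef_pos"][:2]-C)@R)
c=cam("top");hsv=cv2.cvtColor(c["pixels"],cv2.COLOR_RGB2HSV)
for nm,lo,hi in(("green",45,80),("orange",6,20)):
    k,l,s,ce=cv2.connectedComponentsWithStats(cv2.inRange(hsv,(lo,110,60),(hi,255,255)))
    print(nm,[(s[i],ce[i]) for i in range(1,k) if s[i,4]>60 and 180<ce[i][0]<280])
E
```

```text
[0.4850385  0.16644032 0.05985673] [4.57924392 1.50032528 4.86070459]
[-0.06650004  0.09782738]
green [(array([189, 195,   9,  16, 120], dtype=int32), array([192.93333333, 202.48333333]))]
orange [(array([255, 236,  17,  10, 137], dtype=int32), array([263.05109489, 240.37226277]))]
```

View pics/w2.png

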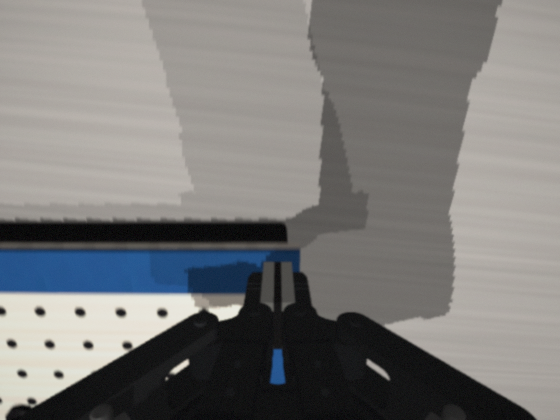

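The wrist view shows the tips at (278,270) on the blue corner section, and the stand has not moved. Now running along the front side.

>>> jog_arm --rows '[{"fingers": 0,"x": 1,"y": -6,"z": 0,"ax": 0,"ay": 0,"az": 0},{"fingers": 0,"x": 0,"y": -10,"z": 0,"ax": 0,"ay": 0,"az": 0},{"fingers": 0,"x": 0,"y": -10,"z": 0,"ax": 0,"ay": 0,"az": 0},{"fingers": 0,"x": 0,"y": -10,"z": 0,"ax": 0,"ay": 0,"az": 0},{"fingers": 0,"x": 0,"y": -10,"z": 0,"ax": 0,"ay": 0,"az": 0},{"fingers": 0,"x": 0,"y": -10,"z": 0,"ax": 0,"ay": 0,"az": 0},{"fingers": 0,"x": 0,"y": -10,"z": 0,"ax": 0,"ay": 0,"az": 0},{"fingers": 0,"x": 0,"y": -10,"z": 0,"ax": 0,"ay": 0,"az": 0}]' --force 20

```text
t: 6.7
eef_pos: [0.4902, 0.0917, 0.0593]
tool_rot: [-0.002, -0.053, 0.999, 0.0]
contact_force: [-0.4, 3.2, 5.9]
gripper_width: -0.001
grasp_force: 2.5
```

>>> jog_arm --rows '[{"fingers": 0,"x": 0,"y": -10,"z": 0,"ax": 0,"ay": 0,"az": 0},{"fingers": 0,"x": 0,"y": -10,"z": 0,"ax": 0,"ay": 0,"az": 0},{"fingers": 0,"x": 0,"y": -10,"z": 0,"ax": 0,"ay": 0,"az": 0},{"fingers": 0,"x": 0,"y": -10,"z": 0,"ax": 0,"ay": 0,"az": 0},{"fingers": 0,"x": 0,"y": -10,"z": 0,"ax": 0,"ay": 0,"az": 0},{"fingers": 0,"x": 0,"y": -10,"z": 0,"ax": 0,"ay": 0,"az": 0},{"fingers": 0,"x": 0,"y": -10,"z": 0,"ax": 0,"ay": 0,"az": 0},{"fingers": 0,"x": 0,"y": -10,"z": 0,"ax": 0,"ay": 0,"az": 0}]' --force 20

```text
t: 7.5
eef_pos: [0.4984, 0.0125, 0.0592]
tool_rot: [-0.002, -0.053, 0.999, 0.001]
contact_force: [-0.3, 4.4, 6.2]
gripper_width: -0.001
grasp_force: 2.8
```

Stand y is now about −57 mm. About 30 mm more reaches orange; then dwell and lift.

>>> jog_arm --rows '[{"fingers": 0,"x": 0,"y": -8,"z": 0,"ax": 0,"ay": 0,"az": 0},{"fingers": 0,"x": 0,"y": -8,"z": 0,"ax": 0,"ay": 0,"az": 0},{"fingers": 0,"x": 0,"y": -8,"z": 0,"ax": 0,"ay": 0,"az": 0},{"fingers": 0,"x": 0,"y": -7,"z": 0,"ax": 0,"ay": 0,"az": 0},{"fingers": 0,"x": 0,"y": 0,"z": 0,"ax": 0,"ay": 0,"az": 0},{"fingers": 0,"x": 0,"y": 0,"z": 0,"ax": 0,"ay": 0,"az": 0},{"fingers": 0,"x": 0,"y": 0,"z": 0,"ax": 0,"ay": 0,"az": 0},{"fingers": 0,"x": 0,"y": 0,"z": 0,"ax": 0,"ay": 0,"az": 0}]' --force 20

```text
t: 8.3
eef_pos: [0.5017, -0.0195, 0.0592]
tool_rot: [-0.002, -0.052, 0.999, 0.0]
contact_force: [-0.4, -1.8, 5.6]
gripper_width: -0.002
grasp_force: 2.7
```

>>> jog_arm --rows '[{"fingers": 0,"x": 0,"y": 0,"z": -2,"ax": 0,"ay": 0,"az": 0},{"fingers": 0,"x": 0,"y": 0,"z": -3,"ax": 0,"ay": 0,"az": 0},{"fingers": 0,"x": 0,"y": 0,"z": -10,"ax": 0,"ay": 0,"az": 0},{"fingers": 0,"x": 0,"y": 0,"z": -20,"ax": 0,"ay": 0,"az": 0},{"fingers": 0,"x": 0,"y": 0,"z": -20,"ax": 0,"ay": 0,"az": 0},{"fingers": 0,"x": 0,"y": 0,"z": -20,"ax": 0,"ay": 0,"az": 0},{"fingers": 0,"x": 0,"y": 0,"z": -20,"ax": 0,"ay": 0,"az": 0},{"fingers": 0,"x": 0,"y": 0,"z": 0,"ax": 0,"ay": 0,"az": 0}]' --force 20

```text
t: 9.1
eef_pos: [0.5052, -0.0194, 0.1574]
tool_rot: [0.002, -0.052, 0.999, 0.0]
contact_force: [1.0, -0.4, -0.2]
gripper_width: -0.002
grasp_force: 0.0
```

```bash
python3 - <<'E'
from h import *
o=bot.get_obs();print(o["eef_pos"],o["contact_force"])
save(cam("scene"),"s2.png")
E
```

```text
[ 0.50521587 -0.01935359  0.15736191] [ 1.04085957 -0.44926046 -0.17513348]
```

View pics/s2.png

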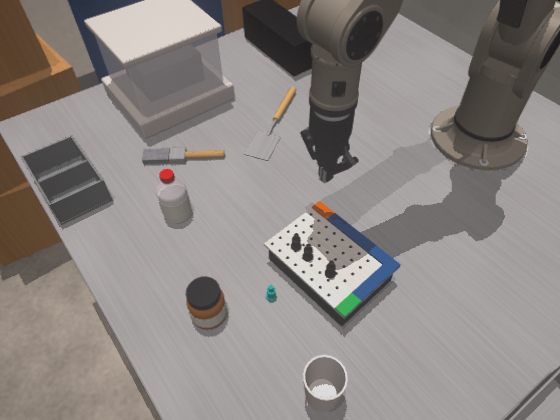

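The scene view shows the arm clear above orange at (322,210). The three pins are still upright at (296,242), (308,252) and (331,268), and nothing else has moved.

```bash
python3 -c "
from station import bot
print(bot.hand_in())"
```

```text
the job is handed in; nothing more can be done
None
```

I ran the closed fingertips along the strip from green, round the corner, to orange at about 4–6 N, lifted clear with the platform, pins and bench items visibly unmoved, and handed the job in; it returned no verdict.

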